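# Sort the loose pipe fittings into their sample bins

### The job

Sort the four loose fittings on the worktop into the blue bins: each goes into the bin that has the same kind of fitting glued in as a sample. Set each one down on the floor of its bin, not dropped or leaning on anything, the way it sits now: nipple lying, cap dome up, coupling on end, banjo flat. Leave the jar and the C-clamp where they are.

Things in the scene. Friction and masses are not known exactly. Their poses are not given: they have to be found in the camera images.
- nipple: Loose galvanized hex pipe nipple, grey, lying on a flat of its hexagon: 54 mm long, threaded round ends 27 mm across, hexagon in the middle 18 mm long, 34 mm across flats, 39 mm across corners (corners at the sides, at mid height, when it lies). Origin: middle of its axis, 17 mm above what it lies on. x runs along the pipe, z is up at the start. About 0.14 kg.
- cap: Loose chrome pipe cap, round, 36 mm diameter, 28.5 mm high, standing on its flat open end with the domed end up; sides straight up to 19 mm. Origin: centre of its underside, z up. About 0.09 kg.
- coupling: Loose orange plastic pipe coupling: plain tube 45 mm outside diameter (47 mm over its thin rims), 40 mm high, open at both ends, standing on end. Origin: centre of its underside, z along the tube, up. About 0.035 kg.
- banjo: Loose brass banjo fitting lying flat: round eye 28 mm diameter, 14 mm high with a hole through it, and a spout 10 mm thick (12 mm at its barbs) whose end is 44 mm from the centre of the eye. Origin: centre of the underside of the eye; z up, +x along the spout. About 0.06 kg, centre of mass about 5 mm from the eye's centre towards the spout.
- bin_nipple: Blue open bin fixed to the bench, with a sample glued in: a hex nipple, lying across, top 38 mm above the bench. Outside 144 (its x) x 108 (y) x 32 mm high; walls and floor 4 mm. Origin: centre of the underside, z up, +x to the far end. The sample lies in the last 49 mm of the inside at the far (+x) end; the near 87 mm is free (its middle: x -24 mm, y 0).
- bin_cap: Blue open bin fixed to the bench, with a sample glued in: a chrome cap, dome up, top 33 mm above the bench. Outside 144 (its x) x 108 (y) x 32 mm high; walls and floor 4 mm. Origin: centre of the underside, z up, +x to the far end. The sample lies in the last 49 mm of the inside at the far (+x) end; the near 87 mm is free (its middle: x -24 mm, y 0).
- bin_coupling: Blue open bin fixed to the bench, with a sample glued in: an orange coupling on end, top 44 mm above the bench. Outside 144 (its x) x 108 (y) x 32 mm high; walls and floor 4 mm. Origin: centre of the underside, z up, +x to the far end. The sample lies in the last 49 mm of the inside at the far (+x) end; the near 87 mm is free (its middle: x -24 mm, y 0).
- bin_banjo: Blue open bin fixed to the bench, with a sample glued in: a brass banjo fitting, flat across, top 18 mm above the bench. Outside 144 (its x) x 108 (y) x 32 mm high; walls and floor 4 mm. Origin: centre of the underside, z up, +x to the far end. The sample lies in the last 49 mm of the inside at the far (+x) end; the near 87 mm is free (its middle: x -24 mm, y 0).
- jar: Bystander: loose upright jar of jointing paste with a white lid, 56 mm diameter, 65 mm high. Origin: centre of its underside.
- clamp: Bystander: loose dark steel C-clamp lying flat, about 125 x 82 mm, 16 mm high. Origin: under the middle of its frame.

How it is judged:
By the outcome, as a careful person would: the job done as asked, in the order asked, and still so for the second after the job is handed in, with the robot touching nothing.
It also fails if it takes over 96 s, if anything falls off the work surface, if the arm or the gripper's body presses on something with over 40 N, if the wrist force passes 120 N, or if a joint passes its speed limit or range.

### The arm

A 6-joint arm with a two-finger parallel gripper is mounted at the origin on the work surface. World frame = base frame: x ahead of the robot, y to its left, z up, the work surface at z = 0. Lengths are in mm, angles in rad, forces in N, time in s.
With the tool pointing down it reaches from about 325 to 850 mm from the base axis. Payload 4.4 kg.
Tool frame: the origin (TCP) lies midway between the tips of the shut fingers; the grasp point (between the pads) lies 19 mm behind it; z points along the fingers, y is the line along which they close (so a half turn about z gives the same grasp; the last joint's range is limited). The gripper opens to 94 mm and grips with 3 to 60 N. Pads are 16 mm wide; open, the fingers measure 119 mm over their backs; the gripper's body (75 mm by 177 mm) begins 78 mm behind the grasp point.
Start: joints at [-1.496, 0.207, 1.542, -0, 1.393, -0.15], TCP at [128.722, -560.409, 205.447] pointing down, gripper open.
Joint ranges: [-2.73, 2.73], [-0.86, 2.22], [0.23, 2.46], [-1.11, 4.25], [0.08, 2.63], [-2.82, 2.82]. Speed limits (rad/s): [2.79, 2.79, 3.14, 3.14, 3.14, 3.14].

### API

Orientations are given as a rotation vector (axis times angle).
In Python, from workcell import * gives the robot as it stands.
- The arm moves only by the tool servo_tool, never from a script. Its argument "deltas" is a list of rows, each a list of 2 entries, a list of its own where there are three numbers: the shift along the tool's x, y, z each as a share of 0.02 m, from -1 to 1, then the turn, a rotation vector about the tool's x, y, z each as a share of 5 degrees, from -1 to 1. In form: [[[tx, ty, tz], [ax, ay, az]], ...]. A call has 1 to 20 rows; each row shifts and turns the commanded pose from where the row before left it, along the tool's axes as they then stand; what a row does not reach is not made up. A row lasts 1/8 s, in which the tool goes at most 62.5 mm and 10.7 degrees, less where a joint would pass 70% of its speed; a pose out of reach is approached as far as the arm can. A call with a number of a shift or a turn outside -1 to 1 is refused whole. A call with a gripper value outside its range is refused whole. "fingers" is the opening, from 0 (shut) to 1 (fully open), set as the call begins (left out, the last holds). The fingers move at their own pace and stop on an object; the grip force is fixed at half the most. Time passes only in rows, so rows that do not move let the fingers close. It gives the time, the measured TCP pose, the force, the opening and the grip force at its end, in the units of the state.
- sense(): the state, without advancing time (a new reading comes with each control period).
- capture(name): name is "side" or "top" or "wrist"; returns the picture (384x512x3 uint8, blue, green, red); there is no depth.
- camera_model(name): a dict with "fov_y" (degrees; the focal length in pixels is half the picture's height over the tangent of half this angle, whatever the lens; pixels are square), "cx", "cy" (the principal point, pixels), "R" (3x3) and "t" (3): a world point X has camera coordinates R X + t; the wrist camera has in their place "tool_from_camera" (4x4, takes a point from camera to tool coordinates, whose origin is the TCP and whose axes are the flange's). Camera axes: x right, y down, z forward; pixel columns grow to the right and rows downward; lengths in mm; the calibration is good to about 2 mm. A picture is of the moment at which its call begins: read the wrist's pose just before it. camera_model takes no time and is no camera call.
- job_done(): hands the job in; it is judged then, once.
The state is a dict: "time": time; "qpos": joint angles; "dq": joint speeds; "effort": joint torques, N m; "eef_pos": TCP position; "eef_rot": TCP orientation; "force": force on the tool from outside, world axes, zero at the start; "moment": the same for the moment, N m; "width": opening from 0.0 (shut) to 1.0 (fully open); "grasp_force": force on a finger pad.
Only numpy, scipy, OpenCV 4.12 (cv2) and the standard library are available. Lean on these libraries where they do the work, as an engineer would, in place of code of your own. Each camera call takes 0.05 s, during which the arm holds its last target. There are 200 camera calls.

## Working session

There is one attempt and no reset: what is moved stays moved. The work goes in short steps, Python scripts to look and compute and a tool call to move; the robot and the scene stay as the last step left them, time stands still between calls to the robot, and variables do not carry over. Pictures are saved under pics/ and viewed, at most 14 in all, crops included, and the job is handed in when it is done.

Besides the shell and the picture viewer there is one more tool, called by a JSON object that holds its "api" and its "payload". servo_tool: Moves the arm, as the interface text tells. Its arguments: {"type":"object","properties":{"deltas":{"type":"array"},"fingers":{"type":"number"}},"required":["deltas"]}

```bash
mkdir -p pics; ls
python3 - <<'E'
from workcell import *
import cv2
s=sense();print({k:s[k] for k in('time','qpos','eef_pos','eef_rot','width')})
for n in('top','side','wrist'):
    cv2.imwrite(f'pics/{n}0.png',capture(n));print(n,camera_model(n))
E
```

```text
pics
{'time': 0.0, 'qpos': array([-1.49551931e+00,  2.07408343e-01,  1.54295171e+00,  2.07987576e-05,
        1.39344070e+00, -1.50521951e-01]), 'eef_pos': array([ 128.65741202, -559.6108311 ,  204.29846593]), 'eef_rot': array([-3.11940101e+00, -3.53676921e-01, -1.62476667e-04]), 'width': 0.9987188725327409}
top {'fov_y': 57.54938070694091, 'cx': 253.16628771624542, 'cy': 187.29528925601971, 'R': array([[ 0.00711382, -0.99995648, -0.00603547],
       [-0.99857676, -0.00678471, -0.05290015],
       [ 0.0528569 ,  0.0064032 , -0.99858157]]), 't': array([-8.33369726e-01,  4.82955496e+02,  1.12644979e+03])}
side {'fov_y': 57.48168752370604, 'cx': 249.82123890079433, 'cy': 189.6351706934949, 'R': array([[ 0.99602987, -0.08846605,  0.0099121 ],
       [-0.05218188, -0.67043735, -0.74012891],
       [ 0.07212172,  0.73667327, -0.67239196]]), 't': array([-488.24529073,   45.00746609,  981.8959649 ])}
wrist {'fov_y': 68.62340922771574, 'cx': 259.5040305926605, 'cy': 193.27728628992793, 'tool_from_camera': array([[ 2.14483754e-05, -9.69950097e-01, -2.43303945e-01,
         7.12400721e+01],
       [ 9.99999999e-01,  3.16776183e-05, -3.81306338e-05,
        -6.14125310e-01],
       [ 4.46921014e-05, -2.43303944e-01,  9.69950096e-01,
        -1.79444824e+02],
       [ 0.00000000e+00,  0.00000000e+00,  0.00000000e+00,
         1.00000000e+00]])}
```

View pics/top0.png

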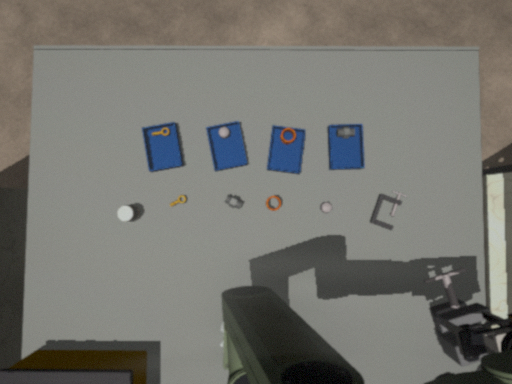

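View pics/side0.png

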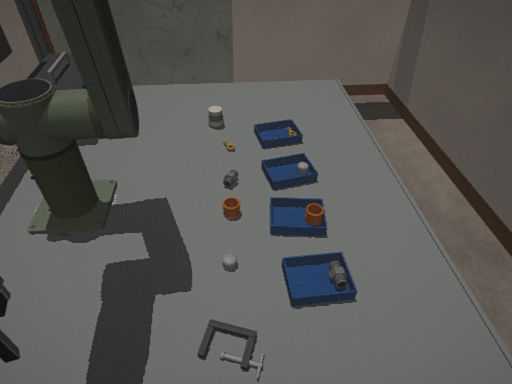

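The top view shows, left to right, the banjo, cap, coupling and nipple bins at (163,147), (227,146), (286,150) and (346,147). The loose parts are the banjo at (179,201), nipple (235,201), coupling (274,203) and cap (326,207). The jar is at (125,213) and the clamp at (387,211). The side view shows the same layout.

```bash
cat > h.py <<'E'
from workcell import *
import cv2, numpy as np
from scipy.spatial.transform import Rotation as Ro
def cam(n,s=None):
    m=camera_model(n); f=192/np.tan(np.radians(m['fov_y']/2))
    if n=='wrist':
        s=s or sense()
        T=np.eye(4);T[:3,:3]=Ro.from_rotvec(s['eef_rot']).as_matrix();T[:3,3]=s['eef_pos']
        C=np.linalg.inv(T@np.array(m['tool_from_camera']));R,t=C[:3,:3],C[:3,3]
    else: R,t=np.array(m['R']),np.array(m['t'])
    return dict(f=f,c=np.array([m['cx'],m['cy']]),R=R,t=t)
def ray(c,p):
    d=c['R'].T@np.append((np.array(p)-c['c'])/c['f'],1); return -c['R'].T@c['t'],d/np.linalg.norm(d)
def onz(c,p,z):
    o,d=ray(c,p); return o+d*(z-o[2])/d[2]
def tri(*cp):
    A=np.zeros((3,3));b=np.zeros(3)
    for c,p in cp:
        o,d=ray(c,p);M=np.eye(3)-np.outer(d,d);A+=M;b+=M@o
    X=np.linalg.solve(A,b); return X,[np.linalg.norm(np.cross(X-ray(c,p)[0],ray(c,p)[1])) for c,p in cp]
def proj(c,X):
    q=c['R']@np.array(X)+c['t']; return q[:2]/q[2]*c['f']+c['c']
def snap(name):
    s=sense(); im=capture('wrist'); cv2.imwrite(f'pics/{name}.png',im); np.savez(f'pics/{name}.npz',p=s['eef_pos'],r=s['eef_rot'])
def wc(name):
    z=np.load(f'pics/{name}.npz'); return cam('wrist',dict(eef_pos=z['p'],eef_rot=z['r']))
E
python3 - <<'E'
from h import *
T,S=cam('top'),cam('side')
P=dict(banjo=((179,201),(229,146)),nipple=((235,201),(231,179)),coup=((274,203),(231,208)),cap=((326,207),(230,262)),jar=((125,213),(215,117)),
 bb=((163,147),(277,136)),bc=((227,146),(289,173)),bco=((286,150),(297,219)),bn=((346,147),(318,280)))
for k,(a,b) in P.items():
    X,e=tri((T,a),(S,b));print(k,X.round(),np.round(e,1))
# bin floor corner-based rough yaw
q={'bb':((145,127),(151,171),(184,164),(177,123))}
for k,v in q.items(): print([onz(T,p,32).round() for p in v])
E
```

```text
banjo [439. 245.   8.] [2.1 2.1]
nipple [438.  61.  18.] [0.5 0.5]
coup [433. -65.  22.] [0.3 0.3]
cap [ 421. -235.   11.] [0.7 0.7]
jar [397. 416.  21.] [0.1 0.1]
bb [615. 303.   2.] [0.5 0.5]
bc [620.  90.   6.] [0.6 0.6]
bco [ 608. -105.    6.] [0.7 0.7]
bn [ 618. -301.   12.] [0.9 0.9]
[array([675., 354.,  32.]), array([532., 331.,  32.]), array([556., 226.,  32.]), array([689., 251.,  32.])]
```

{"api": "servo_tool", "payload": {"deltas": [[[0,0,-1],[0,0,0.864]],[[0,0,-1],[0,0,0.864]],[[0,0,-1],[0,0,0.864]],[[1,-1,0],[0,0,0]],[[1,-1,0],[0,0,0]],[[1,-1,0],[0,0,0]],[[1,-1,0],[0,0,0]],[[1,-1,0],[0,0,0]],[[1,-1,0],[0,0,0]],[[1,-1,0],[0,0,0]],[[1,-1,0],[0,0,0]],[[1,-1,0],[0,0,0]],[[1,-1,0],[0,0,0]],[[1,-1,0],[0,0,0]],[[1,-1,0],[0,0,0]],[[1,-1,0],[0,0,0]],[[1,-1,0],[0,0,0]],[[1,-1,0],[0,0,0]],[[1,-1,0],[0,0,0]],[[1,-1,0],[0,0,0]]], "fingers": 1}}

```text
time: 2.65
eef_pos: [469.2, -219.7, 265.1]
eef_rot: [-3.141, 0.001, 0.001]
force: [0.0, 0.5, 0.2]
width: 0.998
grasp_force: 0.0
```

{"api": "servo_tool", "payload": {"deltas": [[[1,-1,0],[0,0,0]],[[1,-1,0],[0,0,0]],[[1,-1,0],[0,0,0]],[[0,0,0],[0,0,0]],[[0,0,0],[0,0,0]]]}}

```text
time: 3.28
eef_pos: [528.3, -160.9, 265.1]
eef_rot: [3.141, -0.001, -0.002]
force: [0.5, -0.6, 0.2]
width: 1.003
grasp_force: 0.0
```

```bash
python3 -c "
from h import *
snap('w1');s=sense();print(s['time'],s['eef_pos'],s['eef_rot'])"
```

```text
3.325 [ 528.22658978 -161.11815169  265.19989723] [ 3.14142299e+00 -1.64258005e-03 -1.26429062e-03]
```

View pics/w1.png

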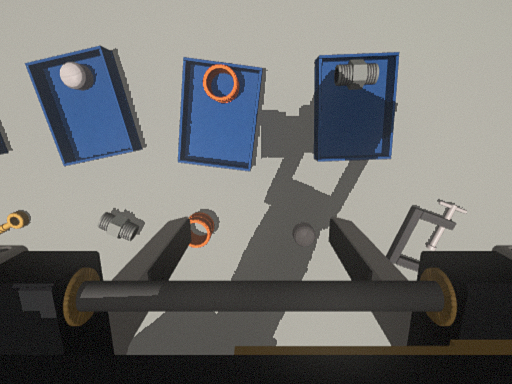

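The wrist view shows the bins: cap (87,105), coupling (222,113) and nipple (355,106). The loose parts are the banjo (10,224), nipple (120,226), coupling (200,231) and cap (304,236). Next I'll take a second wrist view from further left.

{"api": "servo_tool", "payload": {"deltas": [[[-0.14,-1,0],[0,0,0]],[[-0.14,-1,0],[0,0,0]],[[-0.14,-1,0],[0,0,0]],[[-0.14,-1,0],[0,0,0]],[[-0.14,-1,0],[0,0,0]],[[-0.14,-1,0],[0,0,0]],[[-0.14,-1,0],[0,0,0]],[[-0.14,-1,0],[0,0,0]],[[-0.14,-1,0],[0,0,0]],[[-0.14,-1,0],[0,0,0]],[[-0.14,-1,0],[0,0,0]],[[-0.14,-1,0],[0,0,0]],[[-0.14,-1,0],[0,0,0]],[[-0.14,-1,0],[0,0,0]],[[-0.14,-1,0],[0,0,0]],[[0,0,0],[0,0,0]],[[0,0,0],[0,0,0]]]}}

```text
time: 5.45
eef_pos: [487.0, 139.3, 265.4]
eef_rot: [3.141, -0.0, 0.0]
force: [-0.0, 0.1, 0.0]
width: 1.0
grasp_force: 0.0
```

```bash
python3 -c "
from h import *
snap('w2');s=sense();print(s['time'],s['eef_pos'],s['eef_rot'])"
```

```text
5.5 [487.02771244 139.03947852 265.38416604] [ 3.14116746e+00 -1.30744330e-03 -6.88195096e-05]
```

View pics/w2.png

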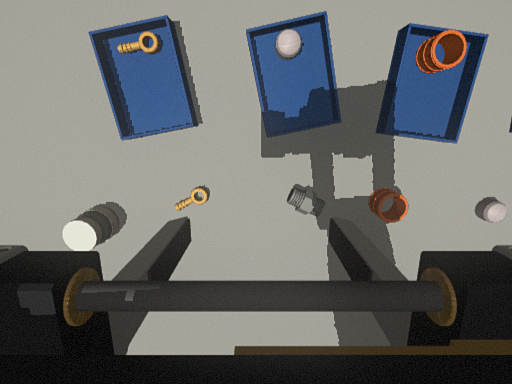

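The second view shows the banjo (195,197), nipple (305,199), coupling (389,205), cap (493,211) and jar (80,235). The banjo bin is at (148,77), the cap bin at (293,75) and the coupling bin at (434,83). Next I'll fit the bins and make enlarged crops of the parts.

```bash
cat > fit.py <<'E'
from h import *
from scipy.optimize import minimize
def hull(c,P):
    q=np.array([proj(c,p) for p in P]); return cv2.convexHull(np.float32(q))
def score(M,h):
    m=np.zeros(M.shape,np.uint8); cv2.fillConvexPoly(m,np.round(h*16).astype(np.int32),255,cv2.LINE_AA,4)
    a=m/255.; return -np.minimum(a,M).sum()/np.maximum(a,M).sum()
def fit(views,pts,x0,step=(6,6,.1)):
    # views: [(cam,mask)], pts(x)->world points
    f=lambda x:sum(score(M,hull(c,pts(x))) for c,M in views)
    x0=np.array(x0,float);S=np.vstack([x0]+[x0+np.eye(len(x0))[i]*step[i] for i in range(len(x0))])
    r=minimize(f,x0,method='Nelder-Mead',options=dict(initial_simplex=S,xatol=.02,fatol=1e-5,maxiter=300)); return r.x,r.fun/len(views)
def at(x,L):
    c,s=np.cos(x[2]),np.sin(x[2]); L=np.array(L,float); return np.c_[x[0]+c*L[:,0]-s*L[:,1],x[1]+s*L[:,0]+c*L[:,1],L[:,2]]
BIN=[(a*72,b*54,z) for a in(-1,1) for b in(-1,1) for z in(0,32)]
def near(M,c,X,r):
    u=proj(c,X); k=np.zeros_like(M); cv2.circle(k,tuple(int(v) for v in u),r,1,-1); return M*k
E
python3 - <<'E'
from fit import *
im={n:cv2.imread(f'pics/{n}.png') for n in('w1','w2')}; C={n:wc(n) for n in im}
def blue(i): b,g,r=[i[...,k].astype(float) for k in range(3)]; return cv2.morphologyEx(((b>1.5*r+8)).astype(np.uint8),cv2.MORPH_CLOSE,np.ones((3,3),np.uint8))
def fill(M):
    cs,_=cv2.findContours(M,cv2.RETR_EXTERNAL,cv2.CHAIN_APPROX_NONE);c=max(cs,key=cv2.contourArea)
    o=np.zeros(M.shape,np.uint8);cv2.drawContours(o,[cv2.convexHull(c)],-1,1,-1);return o.astype(float)
for k,x,vs in(('banjo',(615,300,.15),('w2',)),('cap',(620,90,.15),('w1','w2')),('coup',(608,-105,-.08),('w1','w2')),('nip',(618,-301,0),('w1',))):
    for v in [[a] for a in vs]+([list(vs)] if len(vs)>1 else []):
        print(k,v,*[np.round(q,3) for q in fit([(C[n],fill(near(blue(im[n]),C[n],(x[0],x[1],16),85))) for n in v],lambda x:at(x,BIN),x)])
def orange(i): b,g,r=[i[...,k].astype(float) for k in range(3)]; return ((r>2.2*b+10)).astype(np.uint8)
cyl=lambda x,r,h:[(x[0]+r*np.cos(a),x[1]+r*np.sin(a),z) for a in np.linspace(0,6.28,24) for z in(0,h)]
M=fill(near(orange(im['w2']),C['w2'],(433,-65,20),32))
print('coupling',*fit([(C['w2'],M)],lambda x:cyl(x,23.5,40),(433,-65),(6,6)))
print('coupling xyh',*fit([(C['w2'],M)],lambda x:cyl(x,23.5,x[2]),(433,-65,40),(6,6,5)))
# crops
tl=[('w1',304,236),('w2',493,211),('w1',120,226),('w2',305,199),('w2',195,197),('w2',389,205)]
out=[]
for n,u,v in tl:
    u=min(u,481)
    p=im[n][v-30:v+30,u-30:u+30];p=cv2.resize(p,None,fx=4.4,fy=4.4,interpolation=cv2.INTER_CUBIC)
    p=cv2.convertScaleAbs(p,alpha=1.6 if (n,u)==('w1',304) else 1.1)
    for t in range(0,60,10):
        cv2.line(p,(int(t*4.4),0),(int(t*4.4),6),(0,0,255));cv2.line(p,(0,int(t*4.4)),(6,int(t*4.4)),(0,0,255))
        cv2.putText(p,str(u-30+t),(int(t*4.4),16),0,.33,(0,0,255));cv2.putText(p,str(v-30+t),(6,int(t*4.4)+4),0,.33,(0,0,255))
    out.append(p)
cv2.imwrite('pics/m1.png',np.vstack([np.hstack(out[:3]),np.hstack(out[3:])]))
E
```

```text
banjo ['w2'] [6.14059e+02 3.01089e+02 1.88000e-01] -0.933
cap ['w1'] [6.18129e+02 9.22130e+01 2.10000e-01] -0.871
cap ['w2'] [6.18206e+02 9.12790e+01 2.05000e-01] -0.964
cap ['w1', 'w2'] [6.18163e+02 9.11340e+01 2.04000e-01] -0.918
coup ['w1'] [ 6.07363e+02 -1.01375e+02 -1.25000e-01] -0.968
coup ['w2'] [ 6.07477e+02 -1.01586e+02 -1.13000e-01] -0.959
coup ['w1', 'w2'] [ 6.07575e+02 -1.01434e+02 -1.24000e-01] -0.963
nip ['w1'] [ 6.18029e+02 -2.96146e+02  4.30000e-02] -0.952
coupling [433.96254361 -59.7531541 ] -0.6367702768995968
coupling xyh [423.45295526 -78.12115733   4.05536277] -0.9375718398380244
```

View pics/m1.png

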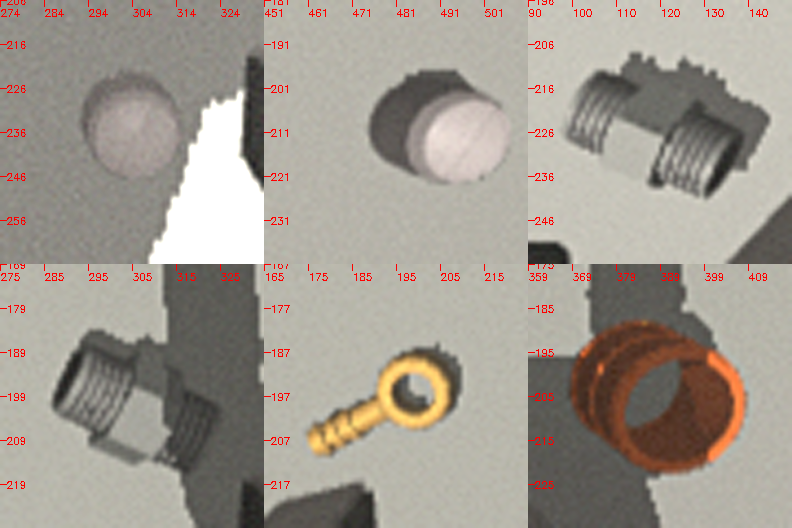

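The crops show the cap at about (303,236) in w1 and (495,211) in w2. The nipple axis dips about 24° to the right, the banjo's eye is at (199,196) with its spout towards lower left, and the coupling's top rim is centred near (393,207).

Run:
```python
from h import *
A,B=wc('w1'),wc('w2')
def cr(i,x,y):
    o=[(274,206),(451,181),(90,196),(275,169),(165,167),(359,175)][i]; return (o[0]+(x-264*(i%3))/4.4-.4,o[1]+(y-264*(i//3))/4.4-.4)
c6=lambda x,y:cr(5,x,y)
print('coup top z40',onz(B,c6(679,405),40),'base z0',onz(B,c6(633,386),0))
print('cap dome w1',onz(A,cr(0,137,137),20),'w2',onz(B,cr(1,467,139),20),tri((A,cr(0,137,137)),(B,cr(1,467,139))))
# nipple ends silhouettes -> axis endpoints, hex centre
e1,e2=cr(2,590,108),cr(2,715,165)
print('nip w1 ends z17',onz(A,e1,17),onz(A,e2,17))
f1,f2=cr(3,72,398),cr(3,196,440)
print('nip w2 ends z17',onz(B,f1,17),onz(B,f2,17)); 
n1,n2=cr(2,652,137),cr(3,137,418)
print('nip tri',tri((A,n1),(B,n2)))
b0,b1=cr(4,414,390),cr(4,315,443)
X,Y=onz(B,b0,14),onz(B,b1,7);print('banjo',X,Y,np.linalg.norm((X-Y)[:2]),np.degrees(np.arctan2(*(Y-X)[1::-1])))
T,S=cam('top'),cam('side')
print(proj(A,X),proj(T,X),proj(S,X)); print(sense()['qpos'])
```

```text
coup top z40 [435.71241501 -60.42478457  40.        ] base z0 [431.04348166 -62.20296466   0.        ]
cap dome w1 [ 420.03443662 -233.28637742   20.        ] w2 [ 420.43490937 -235.97421796   20.        ] (array([ 421.6473182 , -232.63086762,   23.78225526]), [np.float64(0.011955964266701603), np.float64(0.01195596426670698)])
nip w1 ends z17 [447.51627826  90.02431702  17.        ] [425.25642144  46.90135731  17.        ]
nip w2 ends z17 [441.31354978  90.37477223  17.        ] [425.56870011  45.13851565  17.        ]
nip tri (array([435.90868062,  67.45552432,  19.59468366]), [np.float64(1.2646077632785104), np.float64(1.2646077632783073)])
banjo [446.80827516 236.13322638  14.        ] [424.80584788 275.30311269   7.        ] 44.92645990944981 119.32370284745632
[ 14.31827052 219.97907015] [181.29456354 197.87969587] [230.82236086 145.97642813]
[ 1.07349668e-01  1.70980559e-02  1.62695583e+00 -4.18863701e-04
  1.49762804e+00  1.67900909e+00]
```

Heights and sizes agree across the views. I'll start with the nipple at (436,68) and close along its axis, yaw -24°.

{"api": "servo_tool", "payload": {"deltas": [[[-0.64,0.89,0],[0,0,0]],[[-0.64,0.89,0],[0,0,0]],[[-0.64,0.89,0],[0,0,0]],[[-0.64,0.89,0],[0,0,0]],[[0,0,1],[0,0,0.96]],[[0,0,1],[0,0,0.96]],[[0,0,1],[0,0,0.96]],[[0,0,1],[0,0,0.96]],[[0,0,1],[0,0,0.96]],[[0,0,1],[0,0,0]],[[0,0,1],[0,0,0]],[[0,0,0],[0,0,0]]]}}

```text
time: 7.0
eef_pos: [434.3, 67.7, 124.1]
eef_rot: [3.072, -0.656, -0.006]
force: [-0.2, -0.2, -0.6]
width: 0.999
grasp_force: 0.0
```

```bash
python3 -c "
from h import *
snap('w3');s=sense();print(s['time'],s['eef_pos'],s['eef_rot'])
c=wc('w3');X=np.array([436,68,17.]);a=np.radians(66);d=np.array([np.cos(a),np.sin(a),0])
im=cv2.imread('pics/w3.png')
for k in(-27,0,27): 
  p=proj(c,X+k*d);print(p.round(1));cv2.drawMarker(im,tuple(int(round(v)) for v in p),(0,0,255),0,5)
cv2.imwrite('pics/w3v.png',cv2.resize(im[150:300,160:360],None,fx=4,fy=4))"
```

```text
7.05 [435.36902641  67.73829374 125.16538299] [ 3.07207828e+00 -6.55337986e-01 -2.06387358e-03]
[285.1 190.5]
[259.4 190.5]
[233.6 190.6]
```

View pics/w3v.png

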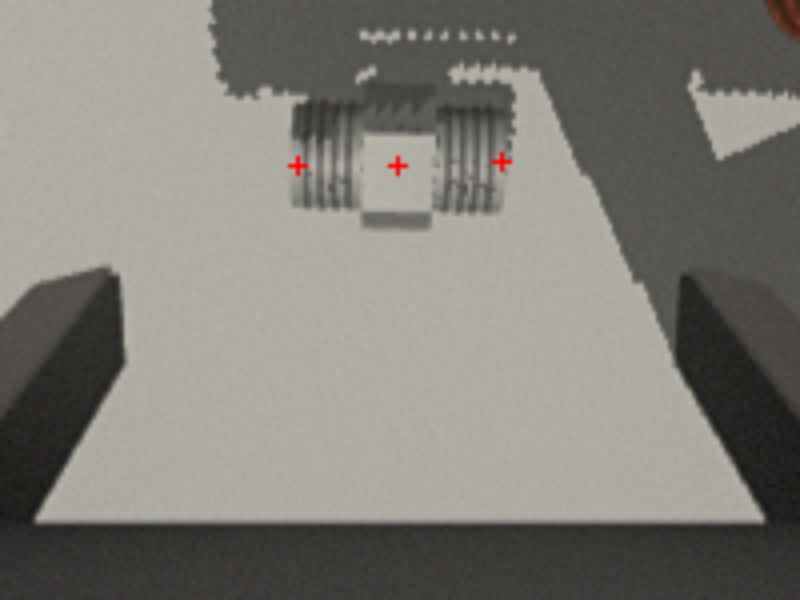

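The model marks at the nipple's ends and centre sit on it to within a pixel, so it is aligned between the open fingers. Descend and grip.

{"api": "servo_tool", "payload": {"deltas": [[[0,0,1],[0,0,0]],[[0,0,1],[0,0,0]],[[0,0,1],[0,0,0]],[[0,0,1],[0,0,0]],[[0,0,1],[0,0,0]],[[0,0,0.6],[0,0,0]],[[0,0,0.45],[0,0,0]],[[0,0,0],[0,0,0]]]}}

```text
time: 8.05
eef_pos: [435.8, 68.2, 4.4]
eef_rot: [3.073, -0.654, -0.001]
force: [-0.9, -0.6, -0.4]
width: 1.003
grasp_force: 0.0
```

{"api": "servo_tool", "payload": {"deltas": [[[0,0,0],[0,0,0]],[[0,0,0],[0,0,0]],[[0,0,0],[0,0,0]],[[0,0,0],[0,0,0]],[[0,0,0],[0,0,0]],[[0,0,0],[0,0,0]]], "fingers": 0.4}}

```text
time: 8.8
eef_pos: [435.9, 68.2, 4.6]
eef_rot: [3.073, -0.654, 0.0]
force: [-0.5, -0.4, 2.2]
width: 0.572
grasp_force: 29.9
```

{"api": "servo_tool", "payload": {"deltas": [[[0,0,-1],[0,0,0]],[[0,0,-1],[0,0,-0.883]],[[0,0,-1],[0,0,-0.883]],[[0,0,-1],[0,0,-0.883]],[[0,0,-1],[0,0,-0.883]],[[0,0,0],[0,0,-0.883]],[[0,0,0],[0,0,-0.883]]]}}

```text
time: 9.68
eef_pos: [435.6, 68.3, 104.4]
eef_rot: [-3.141, -0.072, 0.0]
force: [0.2, -0.7, -1.4]
width: 0.576
grasp_force: 29.9
```

{"api": "servo_tool", "payload": {"deltas": [[[0.374,0.978,0],[0,0,0]],[[0.374,0.978,0],[0,0,0]],[[0.374,0.978,0],[0,0,0]],[[0.374,0.978,0],[0,0,0]],[[0.374,0.978,0],[0,0,0]],[[0.374,0.978,0],[0,0,0]],[[0.374,0.978,0],[0,0,0]],[[0.374,0.978,0],[0,0,0]],[[0.374,0.978,0],[0,0,0]],[[0.374,0.978,0],[0,0,0]],[[0.374,0.978,0],[0,0,0]],[[0.374,0.978,0],[0,0,0]],[[0.374,0.978,0],[0,0,0]],[[0.374,0.978,0],[0,0,0]],[[0.374,0.978,0],[0,0,0]],[[0.374,0.978,0],[0,0,0]],[[0.374,0.978,0],[0,0,0]],[[0.374,0.978,0],[0,0,0]],[[0.374,0.978,0],[0,0,0]],[[0,0,0],[0,0,0]]]}}

```text
time: 12.18
eef_pos: [594.2, -298.7, 104.3]
eef_rot: [3.141, 0.065, 0.001]
force: [-0.1, -0.1, -1.4]
width: 0.573
grasp_force: 29.9
```

```bash
python3 -c "
from fit import *
snap('w4');s=sense();print(s['time'],s['eef_pos'],s['eef_rot'],s['width'])
c=wc('w4');im=cv2.imread('pics/w4.png')
for p in at((618,-296.1,.043),BIN): cv2.drawMarker(im,tuple(int(round(v)) for v in proj(c,p)),(0,0,255),0,7)
cv2.imwrite('pics/w4v.png',im)"
```

```text
12.225 [ 593.69679289 -297.43390907  104.06465935] [-3.14020603e+00 -6.62633223e-02  6.78699953e-04] 0.5727363042054445
```

View pics/w4v.png

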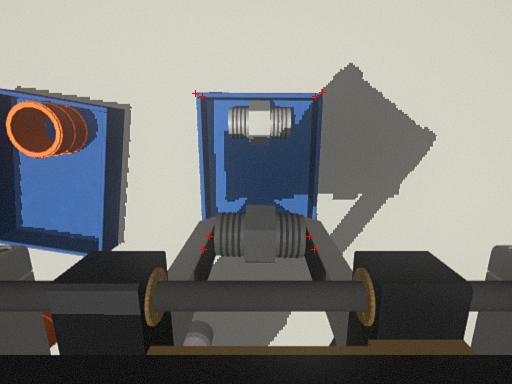

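The nipple is held straight and squarely over the free part of its bin. The predicted rim corners at (195,93) and (323,93) lie within a few pixels of the real ones. Lower it.

{"api": "servo_tool", "payload": {"deltas": [[[0,0.05,1],[0,0,0]],[[0,0,1],[0,0,0]],[[0,0,1],[0,0,0]],[[0,0,1],[0,0,0]],[[0,0,0.6],[0,0,0]],[[0,0,0.08],[0,0,0]],[[0,0,0],[0,0,0]],[[0,0,0],[0,0,0]]]}}

```text
time: 13.22
eef_pos: [594.5, -298.4, 11.9]
eef_rot: [3.14, 0.068, 0.002]
force: [-0.7, 0.5, -1.4]
width: 0.574
grasp_force: 29.9
```

{"api": "servo_tool", "payload": {"deltas": [[[0,0,0.05],[0,0,0]],[[0,0,0.03],[0,0,0]],[[0,0,0],[0,0,0]]]}}

```text
time: 13.6
eef_pos: [593.8, -297.9, 9.3]
eef_rot: [-3.141, -0.068, 0.0]
force: [-0.0, -0.0, -1.5]
width: 0.572
grasp_force: 29.9
```

{"api": "servo_tool", "payload": {"deltas": [[[0,0,0.03],[0,0,0]],[[0,0,0],[0,0,0]]]}}

```text
time: 13.85
eef_pos: [593.9, -297.9, 8.7]
eef_rot: [3.141, 0.068, 0.0]
force: [-0.0, -0.6, -2.4]
width: 0.572
grasp_force: 29.9
```

{"api": "servo_tool", "payload": {"deltas": [[[0,0,0.03],[0,0,0]],[[0,0,0],[0,0,0]]]}}

```text
time: 14.1
eef_pos: [593.9, -297.9, 8.7]
eef_rot: [3.141, 0.068, 0.0]
force: [-1.6, 2.0, 3.4]
width: 0.567
grasp_force: 29.9
```

{"api": "servo_tool", "payload": {"deltas": [[[0,0,0.02],[0,0,0]],[[0,0,0],[0,0,0]]]}}

```text
time: 14.35
eef_pos: [593.9, -298.0, 8.6]
eef_rot: [3.141, 0.068, 0.0]
force: [-2.0, 1.4, 4.7]
width: 0.576
grasp_force: 29.9
```

Contact is made, so open part way to clear the walls, then retreat.

{"api": "servo_tool", "payload": {"deltas": [[[0,0,0],[0,0,0]],[[0,0,0],[0,0,0]],[[0,0,0],[0,0,0]],[[0,0,0],[0,0,0]]], "fingers": 0.67}}

```text
time: 14.85
eef_pos: [593.7, -297.9, 7.4]
eef_rot: [-3.141, -0.068, 0.0]
force: [0.0, -0.2, -0.5]
width: 0.667
grasp_force: 0.0
```

{"api": "servo_tool", "payload": {"deltas": [[[0,0,-0.5],[0,0,0]],[[0,0,-1],[0,0,0]],[[0,0,-1],[0,0,0]],[[0,0,-1],[0,0,0]],[[0,0,-1],[0,0,0]],[[0,0,-1],[0,0,0]],[[0,0,0],[0,0,0]]]}}

```text
time: 15.72
eef_pos: [595.4, -298.9, 120.7]
eef_rot: [3.138, 0.068, 0.007]
force: [-0.1, 0.9, 0.5]
width: 0.67
grasp_force: 0.0
```

```bash
python3 -c "
from h import *
snap('w5');s=sense();print(s['time'],s['eef_pos'],s['eef_rot'],s['width'])
c=wc('w5');im=cv2.imread('pics/w5.png')
for z in (0,28.5): cv2.drawMarker(im,tuple(int(round(v)) for v in proj(c,(421,-234,z))),(0,0,255),0,7)
cv2.imwrite('pics/w5v.png',im)"
```

```text
15.775 [ 594.36752222 -298.25790442  118.86247618] [3.13970043e+00 6.76745324e-02 2.57801021e-03] 0.6706313973978055
```

View pics/w5v.png

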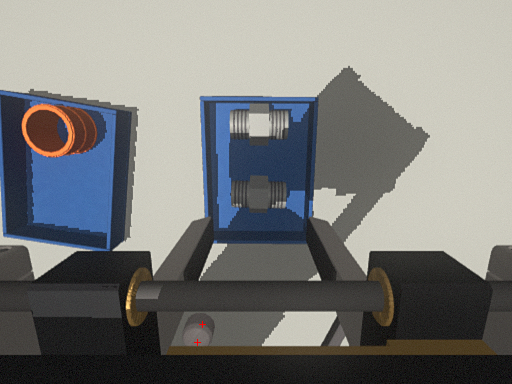

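The nipple lies flat in its bin beside the sample, at (259,194). Now the cap.

{"api": "servo_tool", "payload": {"deltas": [[[-0.947,-0.397,0],[0,0,0]],[[-0.947,-0.397,0],[0,0,0]],[[-0.947,-0.397,0],[0,0,0]],[[-0.947,-0.397,0],[0,0,0]],[[-0.947,-0.397,0],[0,0,0]],[[-0.947,-0.397,0],[0,0,0]],[[-0.947,-0.397,0],[0,0,0]],[[-0.947,-0.397,0],[0,0,0]],[[-0.947,-0.397,0],[0,0,0]],[[0,0,0],[0,0,0]],[[0,0,0],[0,0,0]]], "fingers": 1}}

```text
time: 17.15
eef_pos: [420.8, -234.0, 117.4]
eef_rot: [-3.141, -0.067, -0.0]
force: [-0.1, -0.5, 0.6]
width: 1.001
grasp_force: 0.0
```

```bash
python3 -c "
from h import *
snap('w6');s=sense();print(s['time'],s['eef_pos'],s['eef_rot'],s['width'])
c=wc('w6');im=cv2.imread('pics/w6.png').astype(float);im=np.clip(im*1.5,0,255).astype(np.uint8)
for z in (0,19):
  q=np.array([proj(c,(421+18*np.cos(a),-234+18*np.sin(a),z)) for a in np.linspace(0,6.28,40)]);cv2.polylines(im,[np.round(q).astype(int)],True,(0,0,255) if z else (255,0,0))
cv2.imwrite('pics/w6v.png',cv2.resize(im[150:300,160:360],None,fx=4,fy=4))"
```

```text
17.2 [ 421.00031029 -234.18442076  117.52650227] [3.14075077e+00 6.76282628e-02 3.86388867e-04] 0.9972417477235644
```

View pics/w6v.png

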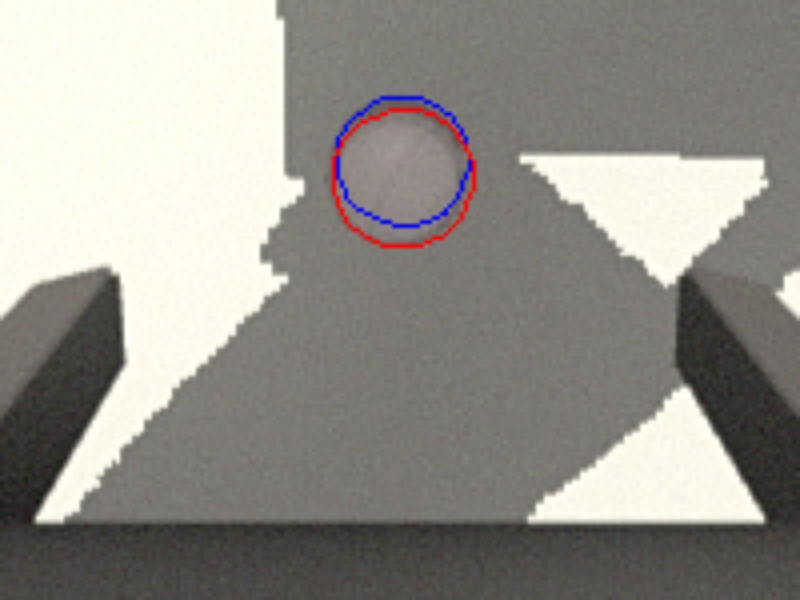

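The cap's outline coincides with the model circles. Descend and grip.

{"api": "servo_tool", "payload": {"deltas": [[[0,0,1],[0,0,0]],[[0,0,1],[0,0,0]],[[0,0,1],[0,0,0]],[[0,0,1],[0,0,0]],[[0,0,1],[0,0,0]],[[0,0,0.5],[0,0,0]],[[0,0,0.2],[0,0,0]],[[0,0,0],[0,0,0]]]}}

```text
time: 18.2
eef_pos: [420.8, -234.1, 3.8]
eef_rot: [3.141, 0.068, 0.001]
force: [0.5, 0.2, -0.2]
width: 0.994
grasp_force: 0.0
```

{"api": "servo_tool", "payload": {"deltas": [[[0,0,0],[0,0,0]],[[0,0,0],[0,0,0]],[[0,0,0],[0,0,0]],[[0,0,0],[0,0,0]],[[0,0,0],[0,0,0]],[[0,0,0],[0,0,0]],[[0,0,0],[0,0,0]]], "fingers": 0.2}}

```text
time: 19.08
eef_pos: [420.4, -233.8, 3.6]
eef_rot: [-3.141, -0.068, 0.0]
force: [0.0, 0.5, 0.4]
width: 0.375
grasp_force: 30.0
```

{"api": "servo_tool", "payload": {"deltas": [[[0,0,-1],[0,0,0]],[[0,0,-1],[0,0,0]],[[0,0,-1],[0,0,0]],[[0,0,-1],[0,0,-0.928]],[[0,0,-1],[0,0,-0.928]]]}}

```text
time: 19.7
eef_pos: [420.1, -233.6, 104.1]
eef_rot: [-3.124, -0.325, 0.001]
force: [1.0, 0.3, -0.6]
width: 0.37
grasp_force: 30.0
```

{"api": "servo_tool", "payload": {"deltas": [[[0.786,-0.927,0],[0,0,0]],[[0.786,-0.927,0],[0,0,0]],[[0.786,-0.927,0],[0,0,0]],[[0.786,-0.927,0],[0,0,0]],[[0.786,-0.927,0],[0,0,0]],[[0.786,-0.927,0],[0,0,0]],[[0.786,-0.927,0],[0,0,0]],[[0.786,-0.927,0],[0,0,0]],[[0.786,-0.927,0],[0,0,0]],[[0.786,-0.927,0],[0,0,0]],[[0.786,-0.927,0],[0,0,0]],[[0.786,-0.927,0],[0,0,0]],[[0.786,-0.927,0],[0,0,0]],[[0.786,-0.927,0],[0,0,0]],[[0.786,-0.927,0],[0,0,0]],[[0,0,0],[0,0,0]],[[0,0,0],[0,0,0]]]}}

```text
time: 21.82
eef_pos: [594.3, 86.1, 103.3]
eef_rot: [3.125, 0.322, -0.002]
force: [-0.3, -0.7, -0.2]
width: 0.377
grasp_force: 30.0
```

```bash
python3 -c "
from h import *
snap('w7');s=sense();print(s['time'],s['eef_pos'],s['eef_rot'],s['width'],s['force'])"
```

```text
21.875 [594.18963336  85.86019342 103.37722178] [ 3.12484884e+00  3.20792144e-01 -1.42988695e-03] 0.3735863850762747 [ 0.16612715 -0.43977223 -1.13379241]
```

{"api": "servo_tool", "payload": {"deltas": [[[0,0,1],[0,0,0]],[[0,0,1],[0,0,0]],[[0,0,1],[0,0,0]],[[0,0,1],[0,0,0]],[[0,0,0.6],[0,0,0]],[[0,0,0.12],[0,0,0]],[[0,0,0],[0,0,0]],[[0,0,0],[0,0,0]]]}}

```text
time: 22.88
eef_pos: [595.6, 86.5, 10.2]
eef_rot: [3.125, 0.322, 0.003]
force: [1.0, 0.2, -1.0]
width: 0.374
grasp_force: 30.0
```

{"api": "servo_tool", "payload": {"deltas": [[[0,0,0.03],[0,0,0]],[[0,0,0],[0,0,0]]]}}

```text
time: 23.12
eef_pos: [594.9, 86.4, 9.0]
eef_rot: [3.125, 0.321, 0.001]
force: [-0.4, -0.5, -1.1]
width: 0.371
grasp_force: 30.0
```

{"api": "servo_tool", "payload": {"deltas": [[[0,0,0.03],[0,0,0]],[[0,0,0],[0,0,0]]]}}

```text
time: 23.38
eef_pos: [594.6, 86.4, 8.0]
eef_rot: [-3.125, -0.321, 0.0]
force: [0.3, -0.3, -1.0]
width: 0.374
grasp_force: 30.0
```

{"api": "servo_tool", "payload": {"deltas": [[[0,0,0.03],[0,0,0]],[[0,0,0],[0,0,0]]]}}

```text
time: 23.62
eef_pos: [594.7, 86.4, 7.7]
eef_rot: [3.125, 0.322, 0.0]
force: [-0.5, -0.5, 1.7]
width: 0.372
grasp_force: 30.0
```

{"api": "servo_tool", "payload": {"deltas": [[[0,0,0.02],[0,0,0]],[[0,0,0],[0,0,0]]]}}

```text
time: 23.88
eef_pos: [594.7, 86.4, 7.6]
eef_rot: [3.125, 0.322, -0.0]
force: [-1.6, -0.0, 6.1]
width: 0.373
grasp_force: 30.0
```

{"api": "servo_tool", "payload": {"deltas": [[[0,0,0],[0,0,0]],[[0,0,0],[0,0,0]],[[0,0,0],[0,0,0]],[[0,0,0],[0,0,0]],[[0,0,-0.5],[0,0,0]],[[0,0,-1],[0,0,0]],[[0,0,-1],[0,0,0]],[[0,0,-1],[0,0,0]],[[0,0,-1],[0,0,0]],[[0,0,-1],[0,0,0]]], "fingers": 0.55}}

```text
time: 25.12
eef_pos: [594.8, 86.5, 118.9]
eef_rot: [3.125, 0.321, 0.001]
force: [0.4, -0.2, -0.2]
width: 0.549
grasp_force: 0.0
```

```bash
python3 -c "
from h import *
snap('w8')"
```

{"api": "servo_tool", "payload": {"deltas": [[[-0.94,0.559,0],[0,0,0]],[[-0.94,0.559,0],[0,0,0]],[[-0.94,0.559,0],[0,0,0]],[[-0.94,0.559,0],[0,0,0]],[[-0.94,0.559,0],[0,0,0]],[[-0.94,0.559,0],[0,0,0]],[[-0.94,0.559,0],[0,0,0]],[[-0.94,0.559,0],[0,0,0]],[[-0.94,0.559,0],[0,0,0]],[[-0.94,0.559,0],[0,0,0]],[[0,0,0],[0,0,0]],[[0,0,0],[0,0,0]]], "fingers": 1}}

```text
time: 26.68
eef_pos: [433.8, -61.3, 117.4]
eef_rot: [3.125, 0.321, 0.002]
force: [-0.1, 0.4, -0.2]
width: 0.996
grasp_force: 0.0
```

```bash
python3 -c "
from h import *
snap('w9');s=sense();print(s['time'],s['eef_pos'],s['eef_rot'],s['width'])
c=wc('w9');im=cv2.imread('pics/w9.png')
for z in (0,40):
  q=np.array([proj(c,(433.5+23.5*np.cos(a),-61.3+23.5*np.sin(a),z)) for a in np.linspace(0,6.28,40)]);cv2.polylines(im,[np.round(q).astype(int)],True,(0,255,0) if z else (255,0,0))
a=cv2.resize(im[130:280,160:360],None,fx=3,fy=3)
cv2.imwrite('pics/w9v.png',np.vstack([a,np.zeros((0,600,3),np.uint8)]))
b=cv2.resize(cv2.imread('pics/w8.png')[60:255],(394,150))
cv2.imwrite('pics/w9v.png',np.vstack([a,cv2.copyMakeBorder(b,0,0,0,206,0)]))"
```

```text
26.725 [433.92621864 -61.1469393  117.3117272 ] [3.12500225e+00 3.21811030e-01 1.31569820e-03] 0.9986892530310756
```

View pics/w9v.png

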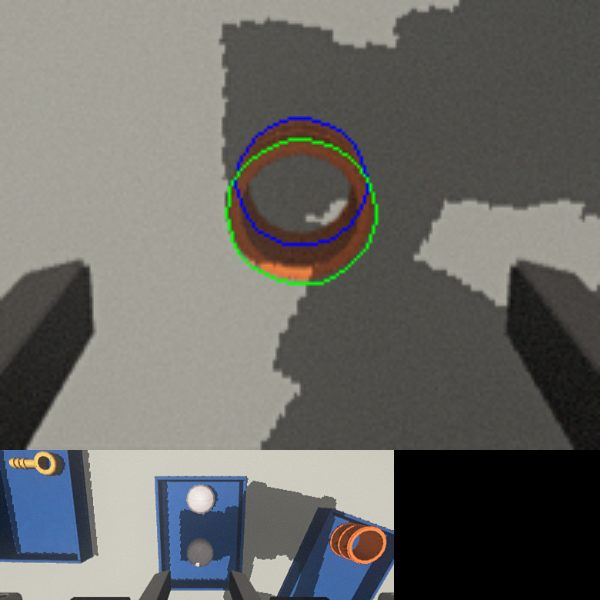

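The coupling's outline matches the model circles, and the cap sits in its bin below its sample. Descend and grip the coupling.

{"api": "servo_tool", "payload": {"deltas": [[[0,0,1],[0,0,0]],[[0,0,1],[0,0,0]],[[0,0,1],[0,0,0]],[[0,0,1],[0,0,0]],[[0,0,1],[0,0,0]],[[0,0,0.45],[0,0,0]],[[0,0,0.2],[0,0,0]],[[0,0,0],[0,0,0]]]}}

```text
time: 27.72
eef_pos: [433.8, -61.3, 4.3]
eef_rot: [3.125, 0.322, 0.001]
force: [0.7, -0.3, 0.7]
width: 0.997
grasp_force: 0.0
```

{"api": "servo_tool", "payload": {"deltas": [[[0,0,0],[0,0,0]],[[0,0,0],[0,0,0]],[[0,0,0],[0,0,0]],[[0,0,0],[0,0,0]],[[0,0,0],[0,0,0]],[[0,0,0],[0,0,0]]], "fingers": 0.3}}

```text
time: 28.48
eef_pos: [433.3, -61.3, 4.0]
eef_rot: [-3.125, -0.321, 0.0]
force: [-0.7, 0.3, 0.8]
width: 0.465
grasp_force: 30.0
```

{"api": "servo_tool", "payload": {"deltas": [[[0,0,-1],[0,0,0]],[[0,0,-1],[0,0,0]],[[0,0,-1],[0,0,0.943]],[[0,0,-1],[0,0,0.943]],[[0,0,-1],[0,0,0.943]],[[0,0,0],[0,0,0.943]],[[0.96,0.114,0],[0,0,0]],[[0.96,0.114,0],[0,0,0]],[[0.96,0.114,0],[0,0,0]],[[0.96,0.114,0],[0,0,0]],[[0.96,0.114,0],[0,0,0]],[[0.96,0.114,0],[0,0,0]],[[0.96,0.114,0],[0,0,0]],[[0.96,0.114,0],[0,0,0]],[[0,0,0],[0,0,0]],[[0,0,0],[0,0,0]]]}}

```text
time: 30.48
eef_pos: [582.5, -98.1, 103.5]
eef_rot: [-3.135, 0.195, 0.003]
force: [-0.7, 0.8, -1.2]
width: 0.465
grasp_force: 30.0
```

{"api": "servo_tool", "payload": {"deltas": [[[0,0,1],[0,0,0]],[[0,0,1],[0,0,0]],[[0,0,1],[0,0,0]],[[0,0,1],[0,0,0]],[[0,0,0.6],[0,0,0]],[[0,0,0.1],[0,0,0]],[[0,0,0],[0,0,0]],[[0,0,0],[0,0,0]]]}}

```text
time: 31.48
eef_pos: [584.4, -98.7, 10.9]
eef_rot: [3.135, -0.195, 0.003]
force: [0.0, 0.1, -0.1]
width: 0.467
grasp_force: 30.0
```

{"api": "servo_tool", "payload": {"deltas": [[[0,0,0.04],[0,0,0]],[[0,0,0.03],[0,0,0]],[[0,0,0],[0,0,0]]]}}

```text
time: 31.85
eef_pos: [583.5, -98.4, 8.7]
eef_rot: [3.136, -0.195, 0.0]
force: [0.5, 1.2, 0.0]
width: 0.47
grasp_force: 30.0
```

{"api": "servo_tool", "payload": {"deltas": [[[0,0,0.03],[0,0,0]],[[0,0,0],[0,0,0]]]}}

```text
time: 32.1
eef_pos: [583.6, -98.5, 8.1]
eef_rot: [3.135, -0.195, 0.0]
force: [-0.5, -0.9, 0.4]
width: 0.463
grasp_force: 30.0
```

{"api": "servo_tool", "payload": {"deltas": [[[0,0,0.02],[0,0,0]],[[0,0,0],[0,0,0]]]}}

```text
time: 32.35
eef_pos: [583.6, -98.4, 8.1]
eef_rot: [3.136, -0.195, 0.0]
force: [-1.1, -0.8, 3.8]
width: 0.465
grasp_force: 30.0
```

{"api": "servo_tool", "payload": {"deltas": [[[0,0,0],[0,0,0]],[[0,0,0],[0,0,0]],[[0,0,0],[0,0,0]],[[0,0,0],[0,0,0]],[[0,0,-0.5],[0,0,0]],[[0,0,-1],[0,0,0]],[[0,0,-1],[0,0,0]],[[0,0,-1],[0,0,0]],[[0,0,-1],[0,0,0]],[[0,0,-1],[0,0,0]]], "fingers": 0.62}}

```text
time: 33.6
eef_pos: [583.9, -98.5, 119.9]
eef_rot: [3.135, -0.195, 0.002]
force: [-0.2, 1.1, -0.7]
width: 0.62
grasp_force: 0.0
```

{"api": "servo_tool", "payload": {"deltas": [[[-0.554,-0.984,0],[0,0,0]],[[-0.554,-0.984,0],[0,0,0]],[[-0.554,-0.984,0],[0,0,0]],[[-0.554,-0.984,0],[0,0,0]],[[-0.554,-0.984,0],[0,0,0]],[[-0.554,-0.984,0],[0,0,0]],[[-0.554,-0.984,0],[0,0,0]],[[-0.554,-0.984,0],[0,0,0]],[[-0.554,-0.984,0],[0,0,0]],[[-0.554,-0.984,0],[0,0,0]],[[-0.554,-0.984,0],[0,0,0]],[[-0.554,-0.984,0],[0,0,0]],[[-0.554,-0.984,0],[0,0,0]],[[-0.554,-0.984,0],[0,0,0]],[[-0.554,-0.984,0],[0,0,0]],[[-0.554,-0.984,0],[0,0,0]],[[0,0,0],[0,0,-0.972]],[[0,0,0],[0,0,-0.972]],[[0,0,0],[0,0,-0.972]],[[0,0,0],[0,0,-0.972]]], "fingers": 1}}

```text
time: 36.1
eef_pos: [446.1, 236.6, 117.7]
eef_rot: [-3.123, -0.342, -0.0]
force: [-0.4, 0.2, 0.2]
width: 0.998
grasp_force: 0.0
```

{"api": "servo_tool", "payload": {"deltas": [[[0,0,0],[0,0,-0.972]],[[0,0,0],[0,0,-0.972]],[[0,0,0],[0,0,-0.972]],[[0,0,0],[0,0,-0.972]],[[0,0,0],[0,0,-0.972]],[[0,0,0],[0,0,-0.972]],[[0,0,0],[0,0,-0.972]],[[0,0,0],[0,0,-0.972]],[[0,0,0],[0,0,-0.972]],[[0,0,0],[0,0,-0.972]],[[0,0,0],[0,0,-0.972]],[[0,0,0],[0,0,-0.972]],[[0,0,0],[0,0,-0.972]],[[0,0,0],[0,0,-0.972]],[[0,0,0],[0,0,-0.972]],[[0,0,0],[0,0,-0.972]],[[0,0,0],[0,0,-0.972]],[[0,0,0],[0,0,-0.972]],[[0,0,0],[0,0,-0.972]],[[0,0,0],[0,0,-0.972]]]}}

```text
time: 38.6
eef_pos: [446.1, 236.6, 117.6]
eef_rot: [-1.809, -2.569, -0.0]
force: [-0.8, 0.2, 0.8]
width: 1.001
grasp_force: 0.0
```

{"api": "servo_tool", "payload": {"deltas": [[[0,0,0],[0,0,-0.972]],[[0,0,0],[0,0,-0.972]],[[0,0,0],[0,0,0]],[[0,0,0],[0,0,0]]]}}

```text
time: 39.1
eef_pos: [446.3, 236.3, 117.7]
eef_rot: [1.59, 2.71, 0.0]
force: [-0.1, -0.3, 0.1]
width: 0.998
grasp_force: 0.0
```

```bash
python3 -c "
from h import *
snap('w10');s=sense();r=Ro.from_rotvec(s['eef_rot']).as_matrix();print(s['time'],s['eef_pos'],np.degrees(np.arctan2(r[1,0],r[0,0])),s['width'])
c=wc('w10');im=cv2.imread('pics/w10.png');a0=np.radians(119.3);X=np.array([446.8,236.1])
for z in (0,14):
  q=np.array([proj(c,(X[0]+14*np.cos(a),X[1]+14*np.sin(a),z)) for a in np.linspace(0,6.28,40)]);cv2.polylines(im,[np.round(q).astype(int)],True,(0,0,255) if z else (255,0,0))
print(proj(c,(*X,14)))
p=proj(c,(X[0]+44*np.cos(a0),X[1]+44*np.sin(a0),7));cv2.drawMarker(im,tuple(int(round(v)) for v in p),(0,0,255),0,5)
cv2.imwrite('pics/w10v.png',cv2.resize(im[130:280,160:360],None,fx=4,fy=4))
cv2.imwrite('pics/s10.png',capture('top'))"
```

```text
39.15 [446.42687359 236.22096066 117.68776848] 119.2030090880576 0.9985355180409466
[258.77805177 193.34092822]
```

View pics/w10v.png

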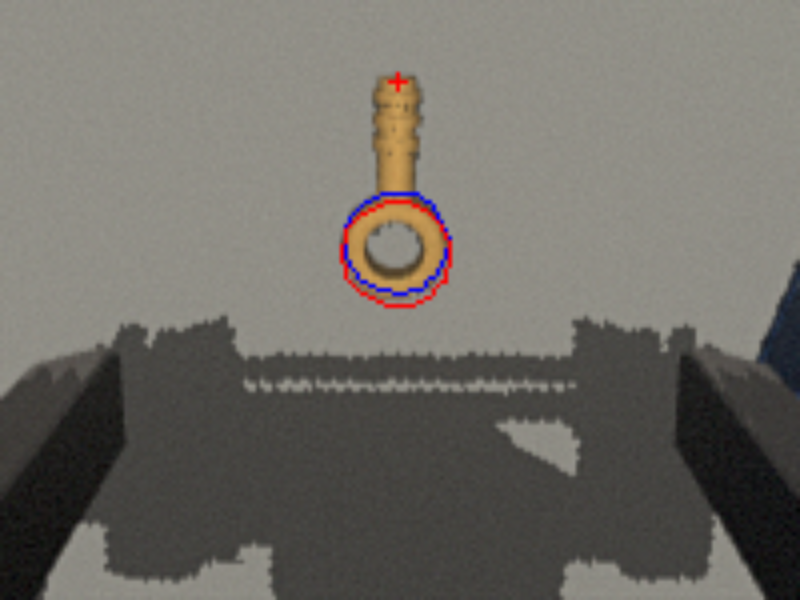

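The banjo lies within about 1.3 mm of the model, slightly further along its spout. I'll shift a little, descend and grip.

{"api": "servo_tool", "payload": {"deltas": [[[0.06,-0.02,1],[0,0,0]],[[0,0,1],[0,0,0]],[[0,0,1],[0,0,0]],[[0,0,1],[0,0,0]],[[0,0,1],[0,0,0]],[[0,0,0.5],[0,0,0]],[[0,0,0.24],[0,0,0]],[[0,0,0],[0,0,0]],[[0,0,0],[0,0,0]]]}}

```text
time: 40.33
eef_pos: [446.4, 237.1, 3.6]
eef_rot: [1.588, 2.709, 0.002]
force: [0.3, 0.6, -0.2]
width: 1.0
grasp_force: 0.0
```

{"api": "servo_tool", "payload": {"deltas": [[[0,0,0],[0,0,0]],[[0,0,0],[0,0,0]],[[0,0,0],[0,0,0]],[[0,0,0],[0,0,0]],[[0,0,0],[0,0,0]],[[0,0,0],[0,0,0]],[[0,0,0],[0,0,0]],[[0,0,0],[0,0,0]]], "fingers": 0.1}}

```text
time: 41.32
eef_pos: [445.6, 236.8, 2.8]
eef_rot: [-1.589, -2.71, 0.0]
force: [-0.5, -0.2, -0.6]
width: 0.251
grasp_force: 30.0
```

The opening reads 23.6 mm where 28 mm is expected, so I'll look before lifting.

```bash
python3 -c "
from h import *
snap('w11');im=cv2.imread('pics/w11.png');cv2.imwrite('pics/w11v.png',cv2.resize(im[150:300,160:360],None,fx=4,fy=4,interpolation=cv2.INTER_CUBIC))
c=wc('w11');s=sense();print(s['moment'],[proj(c,(446.4,237.3,z)) for z in(0,14)])"
```

```text
[-0.02329863 -0.14716485 -0.00572872] [array([259.14642615, 228.16702225]), array([259.09476158, 236.08158399])]
```

View pics/w11v.png

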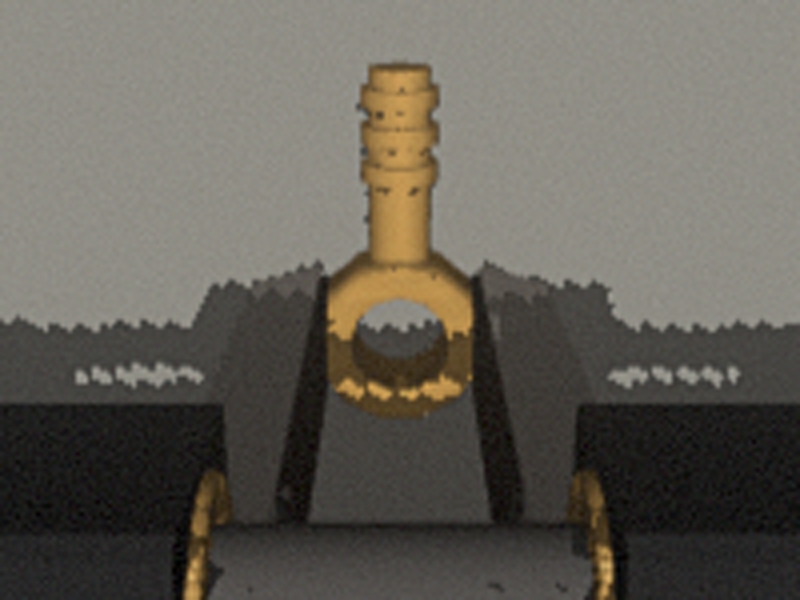

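The eye is centred between the pads with the spout straight, so the grip is good. Lift and carry the banjo to its bin.

{"api": "servo_tool", "payload": {"deltas": [[[0,0,-0.5],[0,0,0]],[[0,0,-1],[0,0,0]],[[0,0,-1],[0,0,0.92]],[[0,0,-1],[0,0,0.92]],[[0,0,-1],[0,0,0.92]],[[0,0,0],[0,0,0.92]],[[0.105,0.957,0],[0,0,0]],[[0.105,0.957,0],[0,0,0]],[[0.105,0.957,0],[0,0,0]],[[0.105,0.957,0],[0,0,0]],[[0.105,0.957,0],[0,0,0]],[[0.105,0.957,0],[0,0,0]],[[0.105,0.957,0],[0,0,0]],[[0.105,0.957,0],[0,0,0]],[[0,0,0],[0,0,0]],[[0,0,0],[0,0,0]],[[0,0,0],[0,0,0]]]}}

```text
time: 43.5
eef_pos: [592.0, 282.0, 92.8]
eef_rot: [-2.001, -2.421, 0.001]
force: [0.7, 0.4, -0.2]
width: 0.249
grasp_force: 30.0
```

```bash
python3 -c "
from fit import *
snap('w12');s=sense();r=Ro.from_rotvec(s['eef_rot']).as_matrix();print(s['time'],s['eef_pos'],np.degrees(np.arctan2(r[1,0],r[0,0])),s['width'])
c=wc('w12');im=cv2.imread('pics/w12.png')
for p in at((614,301.1,.188),BIN): cv2.drawMarker(im,tuple(int(round(v)) for v in proj(c,p)),(0,0,255),0,7)
cv2.imwrite('pics/w12v.png',im)"
```

```text
43.55 [592.13617416 282.00429586  92.90875803] 100.85730731159639 0.25012125809216423
```

View pics/w12v.png

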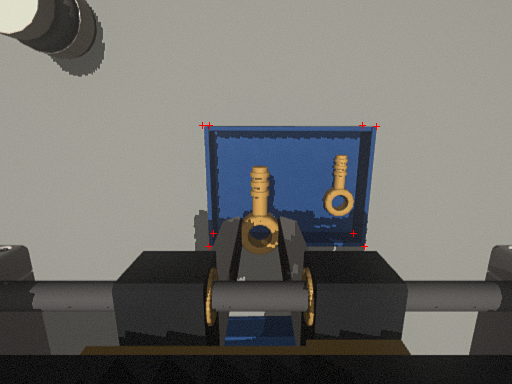

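The banjo hangs level over the free part, the bin marks match, and the sample is well clear to the right. Lower it.

{"api": "servo_tool", "payload": {"deltas": [[[0,0,1],[0,0,0]],[[0,0,1],[0,0,0]],[[0,0,1],[0,0,0]],[[0,0,0.8],[0,0,0]],[[0,0,0.35],[0,0,0]],[[0,0,0],[0,0,0]],[[0,0,0],[0,0,0]],[[0,0,0],[0,0,0]]]}}

```text
time: 44.55
eef_pos: [593.7, 282.4, 11.0]
eef_rot: [2.001, 2.421, 0.003]
force: [0.7, -0.2, -0.2]
width: 0.251
grasp_force: 30.0
```

{"api": "servo_tool", "payload": {"deltas": [[[0,0,0.04],[0,0,0]],[[0,0,0],[0,0,0]]]}}

```text
time: 44.8
eef_pos: [593.0, 282.2, 9.3]
eef_rot: [2.001, 2.421, 0.0]
force: [0.0, 0.0, -1.0]
width: 0.249
grasp_force: 30.0
```

{"api": "servo_tool", "payload": {"deltas": [[[0,0,0.03],[0,0,0]],[[0,0,0],[0,0,0]]]}}

```text
time: 45.05
eef_pos: [592.8, 282.1, 8.4]
eef_rot: [-2.001, -2.421, 0.0]
force: [-0.9, 0.1, -1.2]
width: 0.248
grasp_force: 30.0
```

{"api": "servo_tool", "payload": {"deltas": [[[0,0,0.03],[0,0,0]],[[0,0,0.02],[0,0,0]],[[0,0,0],[0,0,0]]]}}

```text
time: 45.42
eef_pos: [592.8, 282.1, 7.4]
eef_rot: [-2.002, -2.421, 0.0]
force: [0.5, -0.0, -0.4]
width: 0.252
grasp_force: 30.0
```

{"api": "servo_tool", "payload": {"deltas": [[[0,0,0.02],[0,0,0]],[[0,0,0],[0,0,0]]]}}

```text
time: 45.68
eef_pos: [592.9, 282.1, 7.0]
eef_rot: [-2.002, -2.421, 0.0]
force: [-0.3, 0.3, -0.9]
width: 0.25
grasp_force: 30.0
```

{"api": "servo_tool", "payload": {"deltas": [[[0,0,0.02],[0,0,0]],[[0,0,0],[0,0,0]]]}}

```text
time: 45.92
eef_pos: [592.9, 282.2, 6.9]
eef_rot: [2.001, 2.421, 0.0]
force: [-0.7, -0.1, 0.7]
width: 0.251
grasp_force: 30.0
```

{"api": "servo_tool", "payload": {"deltas": [[[0,0,0.015],[0,0,0]],[[0,0,0],[0,0,0]]]}}

```text
time: 46.18
eef_pos: [593.0, 282.2, 6.8]
eef_rot: [2.001, 2.421, 0.0]
force: [-2.0, -0.4, 3.9]
width: 0.249
grasp_force: 30.0
```

{"api": "servo_tool", "payload": {"deltas": [[[0,0,0],[0,0,0]],[[0,0,0],[0,0,0]],[[0,0,0],[0,0,0]],[[0,0,0],[0,0,0]],[[0,0,-0.5],[0,0,0]],[[0,0,-1],[0,0,0]],[[0,0,-1],[0,0,0]],[[0,0,-1],[0,0,0]],[[0,0,-1],[0,0,0]],[[0,0,-1],[0,0,0]],[[0,0,-1],[0,0,0]],[[0,0,-1],[0,0,0]],[[-1,-0.5,-1],[0,0,0]],[[-1,-0.5,-1],[0,0,0]],[[-1,-0.5,0],[0,0,0]],[[-1,-0.5,0],[0,0,0]],[[-1,-0.5,0],[0,0,0]],[[-1,-0.5,0],[0,0,0]],[[0,0,0],[0,0,0]],[[0,0,0],[0,0,0]]], "fingers": 0.45}}

```text
time: 48.68
eef_pos: [556.7, 153.1, 196.4]
eef_rot: [-2.002, -2.421, -0.001]
force: [0.0, 0.9, 0.4]
width: 0.449
grasp_force: 0.0
```

```bash
python3 -c "
from h import *
s=sense();print(s['time'],s['eef_pos'])
w=capture('wrist');t=cv2.resize(capture('side')[110:320,190:370],None,fx=2,fy=2)
t=np.vstack([t,np.zeros((0,360,3),np.uint8)])
im=np.zeros((560,792,3),np.uint8);im[:360,:480]=cv2.resize(w,(480,360));im[:420,432:792]=t[:420,:360];
tp=cv2.resize(capture('top')[115:220,110:410],None,fx=1.4,fy=1.3);im[420:556,:420]=tp[:136]
cv2.imwrite('pics/fin.png',im)"
```

```text
48.675 [556.68089371 153.11404444 196.35803572]
```

View pics/fin.png

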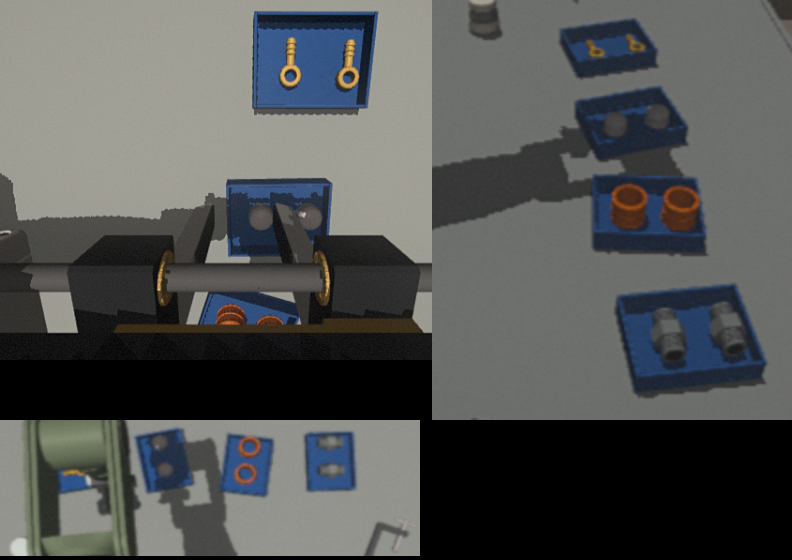

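All four fittings are in the right bins, flat and upright beside their samples. The jar and clamp are where they were. Hand in.

```bash
python3 -c "
from workcell import *
print(job_done())"
```

```text
the job is handed in; nothing more can be done
None
```

I handed the job in after about 49 s: the nipple, cap, coupling and banjo each sit on the floor of the matching bin as they sat before, and the jar and C-clamp were left alone.

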